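# Move a ring carrier over the end stop into its station

## Robot

A 7-joint arm with a two-finger parallel gripper is mounted at the origin on the work surface. World frame = base frame: x ahead of the robot, y to its left, z up, the work surface at z = 0. Lengths are in m, angles in rad, forces in N, time in s.
With the tool pointing down it reaches from about 0.425 to 0.95 m from the base axis. Payload 16.7 kg.
Tool frame: the origin (TCP) lies midway between the tips of the shut fingers; the grasp point (between the pads) lies 19 mm behind it; z points along the fingers, y is the line along which they close (so a half turn about z gives the same grasp; the last joint's range is limited). The gripper opens to 94 mm and grips with 3 to 60 N. Pads are 16 mm wide; open, the fingers measure 119 mm over their backs; the gripper's body (75 mm by 177 mm) begins 78 mm behind the grasp point.
Start: joints at [-1.405, 0.426, 0.074, 1.606, -0.034, 1.111, -0.067], TCP at [0.209, 0.642, 0.205] pointing down, gripper open.
Joint ranges: [-2.85, 2.85], [-0.5, 2.14], [-1.23, 1.37], [0.21, 2.46], [-1.02, 4.16], [0.16, 2.05], [-2.73, 2.73]. Speed limits (rad/s): [1.89, 1.89, 2.39, 2.39, 3.01, 3.01, 3.01].

## Interface

Orientations are given as a unit quaternion [w, x, y, z].
In Python, from rig import robot gives the robot as it stands.
- The arm moves only by the tool arm_command, never from a script. Its argument "steps" is a list that holds one entry, the list of rows, each a list of 6 numbers: the shift along the tool's x, y, z each as a share of 25 cm, from -1 to 1, then the turn, a rotation vector about the tool's x, y, z each as a share of 90 degrees, from -1 to 1. A call has 1 to 12 rows; each row shifts and turns the commanded pose from where the row before left it, along the tool's axes as they then stand; what a row does not reach is not made up. A row lasts 1/12 s, in which the tool goes at most 41.7 mm and 7.16 degrees, less where a joint would pass 70% of its speed; a pose out of reach is approached as far as the arm can. A call with a number of a shift or a turn outside -1 to 1 is refused whole. A call with a gripper value outside its range is refused whole. "grip" is the closure, from 0 (fully open) to 1 (shut), set as the call begins (left out, the last holds). The fingers move at their own pace and stop on an object; "grip_force" is the grip in N (left out, the last holds). Time passes only in rows, so rows that do not move let the fingers close. It gives the time, the measured TCP pose, the force, the opening and the grip force at its end, in the units of the state.
- robot.get_obs(): the state, without advancing time (a new reading comes with each control period).
- robot.snapshot(name): name is "scene" or "side" or "wrist"; returns (picture, depth): 480x640x3 uint8, red, green, blue; 480x640 float32, m along the optical axis (not along the pixel's ray), 0 where there is no reading.
- robot.camera_model(name): a dict with "fx", "fy", "cx", "cy" (pixels), "dist" ([k1, k2, p1, p2, k3] as OpenCV has them; the pictures are not rectified), "R" (3x3) and "t" (3): a world point X has camera coordinates R X + t; the wrist camera has in their place "hand_eye" (4x4, takes a point from camera to tool coordinates, whose origin is the TCP and whose axes are the flange's). Camera axes: x right, y down, z forward; pixel columns grow to the right and rows downward; lengths in m; the calibration is good to about 2 mm. A picture is of the moment at which its call begins: read the wrist's pose just before it. camera_model takes no time and is no camera call.
- robot.job_done(): hands the job in; it is judged then, once.
The state is a dict: "time": time; "q": joint angles; "qd": joint speeds; "effort": joint torques, N m; "tcp_pos": TCP position; "orientation": TCP orientation; "wrist_force": force on the tool from outside, world axes, zero at the start; "ft_torque": the same for the moment, N m; "finger_gap": finger opening in m; "grasp_force": force on a finger pad.
Only numpy, scipy, OpenCV 4.12 (cv2) and the standard library are available. Lean on these libraries where they do the work, as an engineer would, in place of code of your own. Each camera call takes 0.05 s, during which the arm holds its last target. There are 200 camera calls.

## Task

Lift the carrier with the smaller pair of bearing rings off the queue rail, over the end stop, and set it down astride the bar of the station rail. Slide it gently along that bar until it drops fully into the recess in the bar, and leave it hanging there upright and still. Do not ram or lean on either rail (stay under about 40 N), and leave the carrier with the larger rings where it hangs.

Things in the scene. Friction and masses are not known exactly. Their poses are not given: they have to be found in the camera images.
- small_carrier_post (a point): Centre of the upright square grip post (14 x 14 mm, 46 mm tall) on top of the carrier to be moved, an aluminium saddle hanging astride the queue rail, loose, about 0.34 kg, at either of two places. A pair of steel bearing rings, 60 mm across and 14 mm wide, is fixed to it, one each side. z up, y along the bar it straddles, x across. It comes off a bar only upwards.
- small_carrier_seat (a point): Middle of the underside of that carrier's flat roof (19 x 40 mm, 6 mm thick, 40 along y), the face that rests on a bar; 29 mm below the post's centre. Two cheeks, slot 11 mm between, go down 34 mm from it, then flare to a mouth 22 mm wide, 46 mm below it. The rings reach 76 mm below it, their pegs 36 mm to either side (x).
- large_carrier_post (a point): The same point on the other carrier, alike but with larger rings (84 mm across, reaching 99 mm below its roof's underside). It hangs on the queue rail beside the one to be moved, posts 90 to 120 mm apart, and must stay there.
- queue_rail: The queue rail, fixed: a level steel bar 8 mm thick (x), 220 mm long (y), its flat top 150 mm above the table, on two thin posts. Origin on the table under the bar's middle, y along the bar towards the station rail, z up. At each end (y = -106 and +106 mm) an end stop, 8 x 8 mm, stands 22 mm above the bar's top.
- station_rail: Stand of the station rail, fixed: origin on the table under its middle, y along its bar and away from the queue rail, z up. Its level steel bar is 8 mm thick (x), 240 mm long, in the plane x = 0, flat top 150 mm above the table. It sits on rubber mounts (sinks 1 mm per 5 N, springs back) and is set up to 28 mm either way along y, which is not measured. Far end: end stop 22 mm high.
- station_land (a point): Point on the stand at y = -62 mm, at the height of the bar's flat top: a carrier set down here always rides on plain bar before the recess. Further along +y the top has one recess, 45 mm long (y), 5 mm deep, square ends, its centre 54 to 110 mm from here (see it or feel for it). The 40 mm long roof drops 5 mm into it; nothing else lets it down.
There are look-alikes about, which are no part of the job. Leave any red look-alike of the part that bears small_carrier_post alone.

How it is judged:
On the way, in this order (a step that is already met when the one before it is completed fails the run):
1. the carrier is raised over the queue rail's end stop and past that end of the rail (y of small_carrier_post in the frame of queue_rail above 0.112 m and z of small_carrier_post in the frame of queue_rail above 0.199 m), for 0.05 s.
2. the carrier is set down astride the station rail's bar (contact force between small_carrier and station_rail above 0.3 N and x of small_carrier_post in the frame of station_rail between -0.006 and 0.006 m and z of small_carrier_post in the frame of station_rail below 0.183 m), for 0.2 s.
At the end, for the whole second after the job is handed in: The small-ring carrier hangs at rest in the recess of the station bar: post centre 3 to 9 mm lower than when riding on the bar, within 5 mm of the bar's plane, -15 to +55 mm along the stand, tilted under 0.08 rad, weight on the rail; large-ring carrier within 20 mm of its start (z of small_carrier_post in the frame of station_rail between 0.17 and 0.176 m and x of small_carrier_post in the frame of station_rail between -0.005 and 0.005 m and y of small_carrier_post in the frame of station_rail between -0.015 and 0.055 m and angle between small_carrier_post's own z axis and vertical below 0.08 rad and linear speed of small_carrier below 0.02 m/s and contact force between small_carrier and station_rail above 0.5 N and distance of large_carrier_post from where it was at the start of the episode below 0.02 m); the robot touches nothing.
It fails at once if the carrier bears on the station rail with more than 40 N (contact force between small_carrier and station_rail above 40 N).
It fails at once if the carrier bears on the queue rail with more than 40 N (contact force between small_carrier and queue_rail above 40 N).
It fails at once if the large-ring carrier is moved by more than 20 mm (distance of large_carrier_post from where it was at the start of the episode above 0.02 m).
It also fails if it takes over 72 s, if anything falls off the work surface, if the arm or the gripper's body presses on something with over 40 N, if the wrist force passes 120 N, or if a joint passes its speed limit or range.

## Working session

There is one attempt and no reset: what is moved stays moved. The work goes in short steps, Python scripts to look and compute and a tool call to move; the robot and the scene stay as the last step left them, time stands still between calls to the robot, and variables do not carry over. Pictures are saved under pics/ and viewed, at most 10 in all, crops included, and the job is handed in when it is done.

Besides the shell and the picture viewer there is one more tool, called after ">>>" as name(argument=value, ...), one argument or row to a line, values as JSON. arm_command: Moves the arm, as the interface text tells. Its arguments: {"type":"object","properties":{"steps":{"type":"array","items":{"type":"array","items":{"type":"array","items":{"type":"number"}}}},"grip":{"type":"number"},"grip_force":{"type":"number"}},"required":["steps"]}

```bash
mkdir -p pics; cat > h.py <<'E'
import numpy as np,cv2
from rig import robot
from scipy.spatial.transform import Rotation as Ro
def snap(n):
    o=robot.get_obs(); im,d=robot.snapshot(n); m=robot.camera_model(n)
    np.savez(f'{n}.npz',im=im,d=d,p=o['tcp_pos'],q=o['orientation'])
    return im,d
def world(n,pts):
    f=np.load(f'{n}.npz'); m=robot.camera_model(n); out=[]
    K=np.array([[m['fx'],0,m['cx']],[0,m['fy'],m['cy']],[0,0,1]])
    for u,v in pts:
        z=np.median([x for x in f['d'][int(v)-1:int(v)+2,int(u)-1:int(u)+2].ravel() if x>0] or [np.nan])
        xy=cv2.undistortPoints(np.array([[[u,v]]],float),K,np.array(m['dist']))[0,0]
        c=np.array([xy[0]*z,xy[1]*z,z])
        if n=='wrist':
            t=(np.array(m['hand_eye'])@np.r_[c,1])[:3]; q=f['q']
            w=Ro.from_quat(np.r_[q[1:],q[0]]).apply(t)+f['p']
        else: w=np.array(m['R']).T@(c-np.array(m['t']))
        out.append(w)
    return np.array(out)
def save(n,name,box=None,s=1):
    im=np.load(f'{n}.npz')['im'][:,:,::-1]
    if box: im=im[box[1]:box[3],box[0]:box[2]]
    cv2.imwrite(f'pics/{name}.png',cv2.resize(im,None,fx=s,fy=s,interpolation=cv2.INTER_CUBIC))
E
python3 - <<'E'
from h import *
for n in('scene','side'):
    snap(n); save(n,n+'0'); m=robot.camera_model(n); print(n,-np.array(m['R']).T@m['t'])
o=robot.get_obs(); print({k:np.round(v,3) for k,v in o.items()})
E
```

```text
scene [ 0.74510675 -0.49152703  0.75250899]
side [0.33690461 0.68521584 0.61780997]
{'time': np.float64(0.1), 'q': array([-1.406,  0.427,  0.074,  1.607, -0.034,  1.111, -0.067]), 'qd': array([ 0.001, -0.003,  0.   , -0.002, -0.001, -0.002,  0.   ]), 'effort': array([ 6.0000e-03, -9.3748e+01,  3.6760e+00, -4.5505e+01, -4.9000e-02,
        1.7000e-02,  0.0000e+00]), 'tcp_pos': array([0.209, 0.641, 0.205]), 'orientation': array([-0.   ,  0.157,  0.988, -0.001]), 'wrist_force': array([ 0.041,  0.732, -0.506]), 'ft_torque': array([ 0.031,  0.07 , -0.003]), 'grasp_force': np.float64(0.0), 'finger_gap': np.float64(0.094)}
```

View pics/scene0.png

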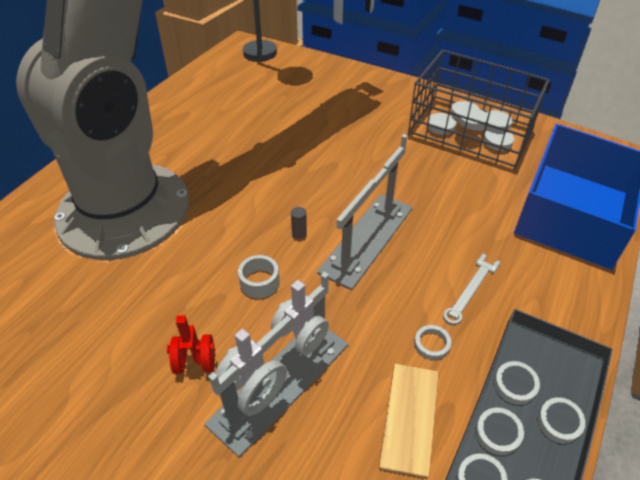

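View pics/side0.png

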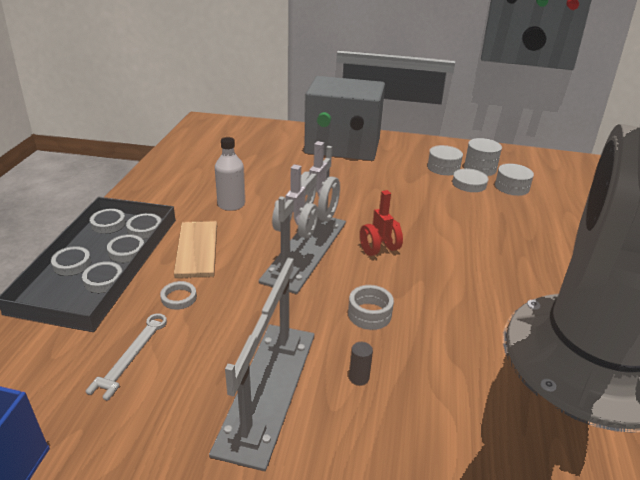

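The small-ring carrier is the one nearer the station, with its post at about (298,295) in the scene picture. The large one is at (243,350). I'll take closer crops.

```bash
python3 - <<'E'
from h import *
a=np.load('scene.npz')['im'][:,:,::-1]; b=np.load('side.npz')['im'][:,:,::-1]
r=lambda x,s:cv2.resize(x,None,fx=s,fy=s,interpolation=cv2.INTER_CUBIC)
A=r(a[265:415,205:355],4) ; cv2.imwrite('pics/q.png',A)
B=r(a[130:250,310:420],5); C=r(b[255:395,220:300],4.2857)
print(B.shape,C.shape)
o=np.zeros((600,B.shape[1]*1+C.shape[1],3),np.uint8); o[:B.shape[0],:B.shape[1]]=B; o[:C.shape[0],B.shape[1]:]=C
o=o[:,:]; cv2.imwrite('pics/s.png',o[:, :800] if o.shape[1]>800 else o); print(o.shape)
E
```

```text
(600, 550, 3) (600, 343, 3)
(600, 893, 3)
```

View pics/q.png

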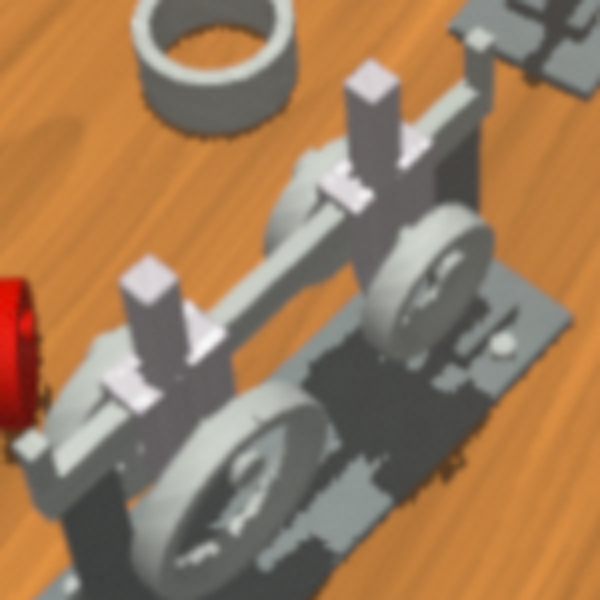

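View pics/s.png

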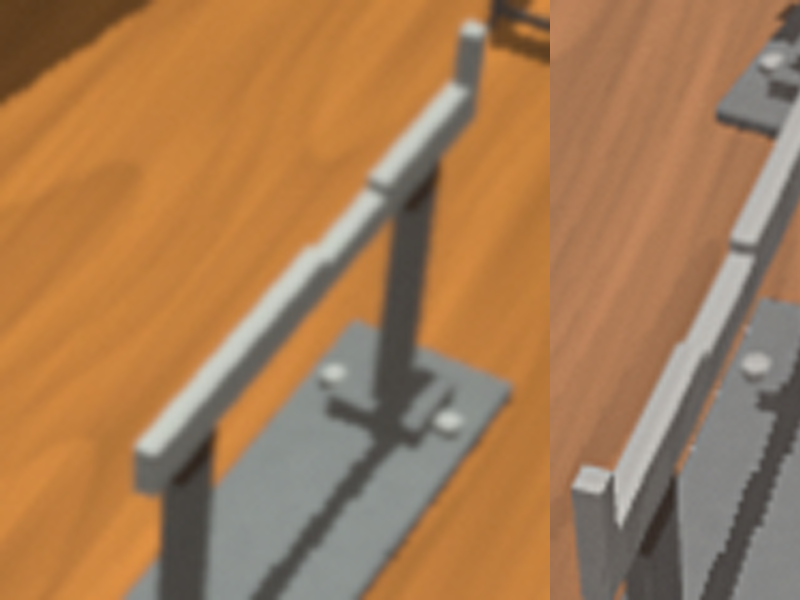

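Both carriers and the recess show clearly. In the scene picture the small post top is at (298,285.5), the large one at (242.5,335), and the queue stop tops are at (212.7,376.2) and (325,275). The recess ends are at about (374,182) and (386,167), and the bar starts at about (340,220).

```bash
cat >> h.py <<'E'
def ray(n,pts):
    m=robot.camera_model(n); K=np.array([[m['fx'],0,m['cx']],[0,m['fy'],m['cy']],[0,0,1]]); out=[]
    R=np.array(m['R']);t=np.array(m['t'])
    if n=='wrist':
        f=np.load('wrist.npz');q=f['q'];H=np.array(m['hand_eye']);Rt=Ro.from_quat(np.r_[q[1:],q[0]]).as_matrix()
        R=(Rt@H[:3,:3]).T; t=-R@(Rt@H[:3,3]+f['p'])
    for u,v,z in pts:
        xy=cv2.undistortPoints(np.array([[[u,v]]],float),K,np.array(m['dist']))[0,0]
        d=R.T@np.r_[xy,1]; c=-R.T@t; out.append(c+d*(z-c[2])/d[2])
    return np.array(out)
E
python3 - <<'E'
from h import *
np.set_printoptions(precision=4,suppress=True)
A=lambda u,v,z:(205+u/4,265+v/4,z); B=lambda u,v,z:(310+u/5,130+v/5,z); C=lambda u,v,z:(220+(u-550)/4.2857,255+v/4.2857,z)
print('small,large,stopnear,stopfar\n',q:=ray('scene',[A(372,82,.202),A(150,280,.202),A(31,445,.172),A(480,40,.172)]))
print('small base pix depth',world('scene',[(298,285.5),(242.5,335)]))
print('station scene: start mid, rec near, rec far, farstop base, stop top\n',s:=ray('scene',[B(152,447,.15),B(317,252,.15),B(380,182,.15),B(465,92,.15),B(472,30,.172)]))
print('side: recfar, recnear, stoptop',s2:=ray('side',[C(742,243,.15),C(690,345,.15),C(592,482,.172)]))
f=lambda d:np.degrees(np.arctan2(d[1],d[0]))
print(f(q[3]-q[2]),f(q[0]-q[1]),f(s[3]-s[0]),f(s[4]-s[0]),f(s2[0]-s2[2]))
print(np.linalg.norm(q[3]-q[2]))
E
```

```text
small,large,stopnear,stopfar
 [[ 0.5115 -0.1271  0.202 ]
 [ 0.4917 -0.2266  0.202 ]
 [ 0.4801 -0.2797  0.172 ]
 [ 0.5223 -0.0724  0.172 ]]
small base pix depth [[ 0.511  -0.1263  0.2009]
 [ 0.4913 -0.2262  0.2011]]
station scene: start mid, rec near, rec far, farstop base, stop top
 [[0.48   0.0565 0.15  ]
 [0.4854 0.1697 0.15  ]
 [0.4887 0.2156 0.15  ]
 [0.4946 0.2797 0.15  ]
 [0.4914 0.2877 0.172 ]]
side: recfar, recnear, stoptop [[0.4834 0.1747 0.15  ]
 [0.4865 0.2189 0.15  ]
 [0.4897 0.2931 0.172 ]]
78.49449241572944 78.7439386720686 86.24675583151226 87.16767610501077 -93.00621044555749
0.2115311952279329
```

>>> arm_command(
  steps=[
    [[-0.117,-0.046,-0.042,0,0,0],[-0.117,-0.046,-0.042,0,0,0],[-0.117,-0.046,-0.042,0,0,0],[-0.117,-0.046,-0.042,0,0,0],[-0.117,-0.046,-0.042,0,0,0],[-0.117,-0.046,-0.042,0,0,0],[-0.117,-0.046,-0.042,0,0,0],[-0.117,-0.046,-0.042,0,0,0],[-0.117,-0.046,-0.042,0,0,0],[-0.117,-0.046,-0.042,0,0,0],[-0.117,-0.046,-0.042,0,0,0],[-0.117,-0.046,-0.042,0,0,0]],
  ],
  grip=0,
)

```text
time: 1.1
tcp_pos: [0.5009, 0.4006, 0.3318]
orientation: [-0.0, 0.157, 0.988, -0.0]
wrist_force: [-0.9, -0.3, -0.1]
finger_gap: 0.0939
grasp_force: 0.0
```

>>> arm_command(
  steps=[
    [[-0.036,-0.135,0,0,0,0],[-0.036,-0.135,0,0,0,0],[-0.036,-0.135,0,0,0,0],[-0.036,-0.135,0,0,0,0],[-0.036,-0.135,0,0,0,0],[-0.036,-0.135,0,0,0,0],[0,0,0,0,0,0.077],[0,0,0,0,0,0.077],[0,0,0,0,0,0.077],[0,0,0,0,0,0.077],[0,0,0,0,0,0.077],[0,0,0,0,0,0.077]],
  ],
)

```text
time: 2.1
tcp_pos: [0.4885, 0.1925, 0.3313]
orientation: [-0.0, 0.5, 0.866, -0.0]
wrist_force: [-0.5, -0.0, -0.2]
finger_gap: 0.0942
grasp_force: 0.0
```

>>> arm_command(
  steps=[
    [[0,0,0,0,0,0.077],[0,0,0,0,0,0.077],[0,0,0,0,0,0.077],[0,0,0,0,0,0.077],[0,0,0,0,0,0.077],[0,0,0,0,0,0.077],[0,0,0,0,0,0]],
  ],
)

```text
time: 2.68
tcp_pos: [0.4885, 0.1925, 0.3312]
orientation: [-0.0, 0.775, 0.632, -0.0]
wrist_force: [0.3, 0.1, 1.1]
finger_gap: 0.0938
grasp_force: 0.0
```

```bash
python3 - <<'E'
from h import *
snap('wrist'); save('wrist','w1')
o=robot.get_obs(); q=o['orientation'];print(o['tcp_pos'],Ro.from_quat(np.r_[q[1:],q[0]]).as_matrix().round(3),o['q'].round(2)); print(robot.camera_model('wrist')['hand_eye'])
E
```

```text
[0.48847937 0.19259695 0.33129182] [[ 0.192  0.981 -0.   ]
 [ 0.981 -0.192 -0.   ]
 [-0.    -0.    -1.   ]] [-0.86  0.08  0.39  1.79 -0.03  1.28 -0.66]
[[-1.08276619e-03 -9.67696242e-01 -2.52116663e-01  7.32759042e-02]
 [ 9.99999408e-01 -1.07421739e-03 -1.71545246e-04  8.48536367e-05]
 [-1.04824415e-04 -2.52116700e-01  9.67696832e-01 -1.78596070e-01]
 [ 0.00000000e+00  0.00000000e+00  0.00000000e+00  1.00000000e+00]]
```

View pics/w1.png

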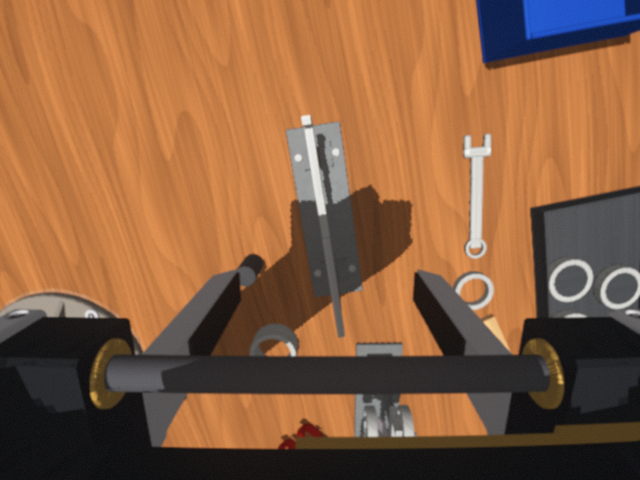

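The wrist picture shows the station bar running from (340,335) at the near end to (309,133) at the far end, with the stop top at (306,119).

```bash
python3 - <<'E'
from h import *
np.set_printoptions(precision=4,suppress=True)
w=ray('wrist',[(340,335,.15),(309.5,133,.15),(306,119.5,.172),(297.5,157.5,.01),(335.5,152.5,.01),(317.5,272.5,.01),(351,268,.01)]);print(w)
f=lambda d:np.degrees(np.arctan2(d[1],d[0]))
print(f(w[1]-w[0]),f(w[3]-w[5]),f(w[4]-w[6]), w[3:].mean(0))
print('scene bolts',b:=ray('scene',[(310+332/5,130+375/5,.01),(310+450/5,130+422/5,.01)]))
im=np.load('wrist.npz')['im'][100:360,260:400,::-1]
g=cv2.resize(im,None,fx=3,fy=3)[:600]
for y in range(180,215,2):
    print(y,np.load('wrist.npz')['d'][y,310:330].round(3)[6:14])
E
```

```text
Traceback (most recent call last):
  File "h.py", line 27, in ray
    R=np.array(m['R']);t=np.array(m['t'])
               ~^^^^^
KeyError: 'R'
```

```bash
sed -i "s/R=np.array(m\['R'\]);t=np.array(m\['t'\])/R=np.array(m.get('R',0));t=np.array(m.get('t',0))/" h.py; python3 - <<'E'
from h import *
np.set_printoptions(precision=4,suppress=True)
w=ray('wrist',[(340,335,.15),(309.5,133,.15),(306,119.5,.172),(297.5,157.5,.01),(335.5,152.5,.01),(317.5,272.5,.01),(351,268,.01)]);print(w)
f=lambda d:np.degrees(np.arctan2(d[1],d[0]))
print(f(w[1]-w[0]),f(w[3]-w[5]),f(w[4]-w[6]), w[3:].mean(0))
print('scene bolts',b:=ray('scene',[(310+332/5,130+375/5,.01),(310+450/5,130+422/5,.01)]))
m=robot.camera_model('wrist');d=np.load('wrist.npz')['d']
for y in range(150,300,6):
    u=309.5+(y-133)*30.5/202; print(y, world('wrist',[(u,y)])[0])
E
```

```text
[[0.4766 0.0589 0.15  ]
 [0.4896 0.2803 0.15  ]
 [0.4898 0.2916 0.172 ]
 [0.4611 0.258  0.01  ]
 [0.5137 0.254  0.01  ]
 [0.4532 0.0883 0.01  ]
 [0.5036 0.0851 0.01  ]]
86.63462069319293 87.339616251811 86.56655764427666 [0.4829 0.1714 0.01  ]
scene bolts [[0.463  0.2567 0.01  ]
 [0.5159 0.2551 0.01  ]]
150 [0.4886 0.264  0.1489]
156 [0.4883 0.2581 0.1495]
162 [0.4879 0.2522 0.1492]
168 [0.4876 0.2462 0.1491]
174 [0.4872 0.2402 0.1488]
180 [0.4869 0.2343 0.15  ]
186 [0.4865 0.2282 0.1497]
192 [0.4861 0.2219 0.1487]
198 [0.4856 0.2152 0.1446]
204 [0.4852 0.2088 0.1443]
210 [0.4848 0.2025 0.1443]
216 [0.4844 0.1961 0.1448]
222 [0.484  0.1896 0.1444]
228 [0.4836 0.1829 0.144 ]
234 [0.4833 0.1765 0.1448]
240 [0.4831 0.171  0.1491]
246 [0.4828 0.1645 0.1493]
252 [0.4824 0.1578 0.1495]
258 [0.482  0.151  0.1493]
264 [0.4815 0.144  0.1485]
270 [0.4811 0.1372 0.1487]
276 [0.4808 0.1304 0.1492]
282 [0.4804 0.1235 0.1493]
288 [0.4799 0.1163 0.149 ]
294 [0.4795 0.109  0.1486]
```

>>> arm_command(
  steps=[
    [[-0.124,0.033,0,0,0,0],[-0.124,0.033,0,0,0,0],[-0.124,0.033,0,0,0,0],[-0.124,0.033,0,0,0,0],[-0.124,0.033,0,0,0,0],[-0.124,0.033,0,0,0,0],[-0.124,0.033,0,0,0,0],[-0.124,0.033,0,0,0,0],[-0.124,0.033,0,0,0,0],[-0.124,0.033,0,0,0,0],[0,0,0,0,0,0],[0,0,0,0,0,0]],
  ],
)

```text
time: 3.73
tcp_pos: [0.5091, -0.1292, 0.3314]
orientation: [0.0, 0.772, 0.635, -0.0]
wrist_force: [0.7, 1.2, -0.5]
finger_gap: 0.0941
grasp_force: 0.0
```

```bash
python3 - <<'E'
from h import *
np.set_printoptions(precision=4,suppress=True)
snap('wrist'); save('wrist','w2')
d=np.load('wrist.npz')['d']
P=[(u,v) for v in range(120,345,2) for u in range(245,415,2)]
W=world('wrist',P); k=(W[:,2]>.192)&(W[:,2]<.21); P=np.array(P)[k]; W=W[k]
n,l=cv2.connectedComponents(cv2.dilate(np.array([[1 if False else 0]],np.uint8),None)) if 0 else (0,0)
from scipy.cluster.hierarchy import fcluster,linkage
c=fcluster(linkage(W[:,:2]),.01,'distance')
for i in set(c): print((c==i).sum(),W[c==i].mean(0),W[c==i].min(0),W[c==i].max(0),P[c==i].mean(0))
o=robot.get_obs();print(o['tcp_pos'],o['wrist_force'])
E
```

```text
68 [ 0.5099 -0.1231  0.2003] [ 0.5027 -0.1311  0.1921] [ 0.517  -0.1163  0.2019] [326. 224.]
57 [ 0.4892 -0.2226  0.2   ] [ 0.4824 -0.2308  0.192 ] [ 0.4958 -0.2166  0.2019] [325.     326.5614]
[ 0.5093 -0.1277  0.3313] [-0.2388  1.2176 -0.2887]
```

View pics/w2.png

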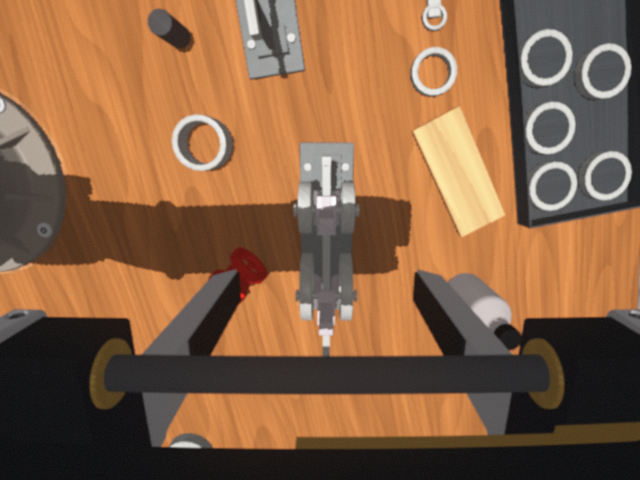

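The posts line up with the tool, with the small one at (326,210). I'll descend and grip.

>>> arm_command(
  steps=[
    [[0.012,0.002,0.083,0,0,0],[0,0,0.083,0,0,0],[0,0,0.083,0,0,0],[0,0,0.083,0,0,0],[0,0,0.083,0,0,0],[0,0,0.083,0,0,0],[0,0,0.083,0,0,0],[0,0,0.083,0,0,0],[0,0,0,0,0,0]],
  ],
)

```text
time: 4.53
tcp_pos: [0.5087, -0.1227, 0.1623]
orientation: [-0.002, 0.771, 0.637, -0.002]
wrist_force: [-1.3, 0.3, -1.0]
finger_gap: 0.0939
grasp_force: 0.0
```

>>> arm_command(
  steps=[
    [[0,0,0,0,0,0],[0,0,0,0,0,0],[0,0,0,0,0,0],[0,0,0,0,0,0],[0,0,0,0,0,0],[0,0,0,0,0,0],[0,0,0,0,0,0],[0,0,0,0,0,0],[0,0,0,0,0,0],[0,0,0,0,0,0],[0,0,0,0,0,0],[0,0,0,0,0,0]],
  ],
  grip=1,
  grip_force=8,
)

```text
time: 5.53
tcp_pos: [0.5104, -0.1247, 0.1655]
orientation: [-0.0, 0.773, 0.635, -0.0]
wrist_force: [-0.2, -0.0, 0.0]
finger_gap: 0.0175
grasp_force: 0.0
```

>>> arm_command(
  steps=[
    [[0,0,0,0,0,0],[0,0,0,0,0,0],[0,0,0,0,0,0],[0,0,0,0,0,0],[0,0,0,0,0,0]],
  ],
)

```text
time: 5.95
tcp_pos: [0.5103, -0.1247, 0.1654]
orientation: [-0.0, 0.773, 0.635, -0.0]
wrist_force: [-0.8, 0.4, 0.2]
finger_gap: 0.0141
grasp_force: 8.0
```

>>> arm_command(
  steps=[
    [[0,0,0,0,0,0],[0,0,0,0,0,0],[0,0,0,0,0,0],[0,0,0,0,0,0]],
  ],
  grip_force=35,
)

```text
time: 6.28
tcp_pos: [0.5104, -0.1247, 0.1654]
orientation: [0.0, 0.773, 0.635, -0.0]
wrist_force: [-0.1, -0.6, -2.9]
finger_gap: 0.0137
grasp_force: 35.0
```

>>> arm_command(
  steps=[
    [[0,0,-0.02,0,0,0],[0,0,-0.03,0,0,0],[0,0,-0.03,0,0,0],[0,0,-0.04,0,0,0],[0,0,-0.04,0,0,0],[0,0,-0.04,0,0,0],[0,0,-0.04,0,0,0],[0,0,-0.04,0,0,0],[0,0,-0.04,0,0,0],[0,0,-0.04,0,0,0],[0,0,0,0,0,0],[0,0,0,0,0,0]],
  ],
)

```text
time: 7.28
tcp_pos: [0.5107, -0.1246, 0.2559]
orientation: [0.0, 0.773, 0.635, 0.0]
wrist_force: [-0.4, -0.1, -2.7]
finger_gap: 0.0137
grasp_force: 35.0
```

>>> arm_command(
  steps=[
    [[0.094,-0.031,0,0,0,0],[0.094,-0.031,0,0,0,0],[0.094,-0.031,0,0,0,0],[0.094,-0.031,0,0,0,0],[0.094,-0.031,0,0,0,0],[0.094,-0.031,0,0,0,0],[0.094,-0.031,0,0,0,0],[0.094,-0.031,0,0,0,0],[0.094,-0.031,0,0,0,0],[0.094,-0.031,0,0,0,0],[0,0,0,0,0,-0.044],[0,0,0,0,0,-0.044]],
  ],
)

```text
time: 8.28
tcp_pos: [0.4794, 0.1224, 0.2547]
orientation: [-0.0, 0.725, 0.689, -0.001]
wrist_force: [-0.6, -0.9, -2.2]
finger_gap: 0.0138
grasp_force: 35.0
```

>>> arm_command(
  steps=[
    [[0,0,0,0,0,0],[0,0,0,0,0,0],[0,0,0,0,0,0]],
  ],
)

```text
time: 8.53
tcp_pos: [0.48, 0.1206, 0.2552]
orientation: [-0.0, 0.728, 0.686, -0.0]
wrist_force: [-0.7, -0.1, -3.0]
finger_gap: 0.0134
grasp_force: 35.0
```

```bash
python3 - <<'E'
from h import *
snap('wrist'); save('wrist','w3',(200,60,440,260),3)
np.set_printoptions(precision=4,suppress=True)
o=robot.get_obs();q=o['orientation'];x=Ro.from_quat(np.r_[q[1:],q[0]]).as_matrix()[:,0]
print(o['tcp_pos'],o['wrist_force'],np.degrees(np.arctan2(x[1],x[0])))
P=[(u,v) for v in range(60,345,2) for u in range(220,430,2)]
W=world('wrist',P); k=(W[:,2]>.147)&(W[:,2]<.152)&(W[:,1]>.17); B=W[k]
print(k.sum(),np.polyfit(B[:,1],B[:,0],1),np.polyval(np.polyfit(B[:,1],B[:,0],1),.12),B[:,1].min(),B[:,1].max())
k=(W[:,2]>.225)&(W[:,2]<.31); print(k.sum(),W[k].mean(0),W[k].min(0),W[k].max(0))
E
```

```text
[0.48   0.1206 0.2553] [ 0.7829  0.5812 -2.9142] 86.57353519862355
148 [0.0601 0.4725] 0.4797353976895576 0.17089165530596065 0.25640908650529126
1243 [0.4801 0.1231 0.2779] [0.4472 0.0878 0.225 ] [0.5089 0.1317 0.31  ]
```

View pics/w3.png

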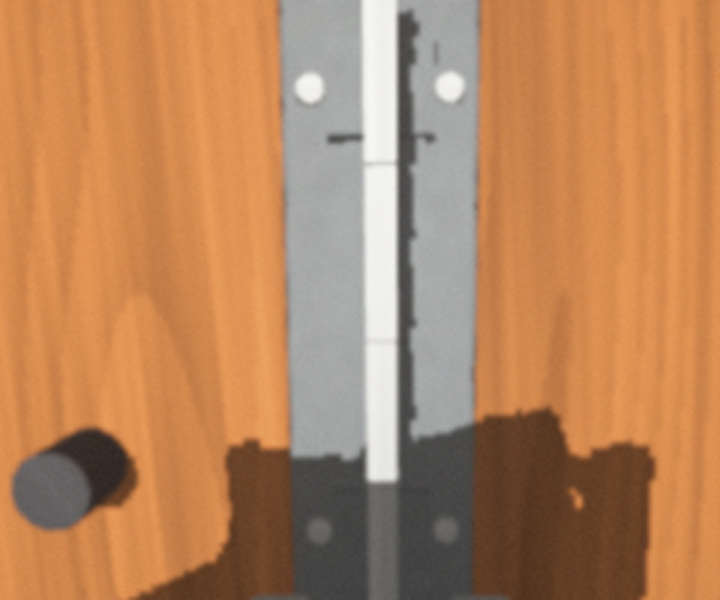

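The bar is straight under the carrier, and the recess joints show at crop rows 162 and 341. I'll lower it now.

>>> arm_command(
  steps=[
    [[0,0,0.04,0,0,0],[0,0,0.04,0,0,0],[0,0,0.04,0,0,0],[0,0,0.04,0,0,0],[0,0,0.04,0,0,0],[0,0,0.04,0,0,0],[0,0,0.04,0,0,0],[0,0,0.04,0,0,0],[0,0,0.01,0,0,0],[0,0,0.01,0,0,0],[0,0,0.01,0,0,0],[0,0,0,0,0,0]],
  ],
)

```text
time: 9.58
tcp_pos: [0.4799, 0.1208, 0.1681]
orientation: [-0.0, 0.727, 0.687, -0.0]
wrist_force: [-6.1, -1.9, 8.3]
finger_gap: 0.0138
grasp_force: 35.0
```

>>> arm_command(
  steps=[
    [[0,0,0.006,0,0,0],[0,0,0.004,0,0,0],[0,0,0.004,0,0,0],[0,0,0,0,0,0],[0,0,0,0,0,0],[0,0,0,0,0,0],[0,0,0,0,0,0]],
  ],
)

```text
time: 10.17
tcp_pos: [0.4801, 0.1208, 0.1656]
orientation: [-0.0, 0.727, 0.686, 0.0]
wrist_force: [-9.7, -3.2, 20.0]
finger_gap: 0.0139
grasp_force: 35.0
```

```bash
python3 - <<'E'
from h import *
np.set_printoptions(precision=4,suppress=True)
print(ray('wrist',[(327,114,.15),(327,173.7,.15)]))
o=robot.get_obs();print(o['tcp_pos'],o['wrist_force'],o['ft_torque'])
E
```

```text
[[0.4863 0.2178 0.15  ]
 [0.4836 0.1729 0.15  ]]
[0.4801 0.1208 0.1656] [-9.6965 -3.1856 19.993 ] [-0.9164  2.6255  0.0082]
```

>>> arm_command(
  steps=[
    [[0,0,-0.006,0,0,0],[0,0,-0.006,0,0,0],[0,-0.004,0,0,0,0],[0,0,0,0,0,0],[0,0,0,0,0,0],[0,0,0,0,0,0]],
  ],
)

```text
time: 10.67
tcp_pos: [0.4799, 0.1209, 0.1684]
orientation: [0.0, 0.727, 0.686, 0.001]
wrist_force: [-1.9, -2.4, 7.7]
finger_gap: 0.0138
grasp_force: 35.0
```

```bash
python3 - <<'E'
from h import *
np.set_printoptions(precision=4,suppress=True)
o=robot.get_obs();print(o['tcp_pos'],o['wrist_force'],o['ft_torque'])
snap('scene');snap('side')
a=np.load('scene.npz')['im'][130:250,300:400,::-1];b=np.load('side.npz')['im'][240:360,230:330,::-1]
r=lambda x:cv2.resize(x,(400,480),interpolation=cv2.INTER_CUBIC)
cv2.imwrite('pics/c.png',np.hstack([r(a),r(b)]))
E
```

```text
[0.4799 0.1209 0.1684] [-1.8759 -2.4455  7.6895] [-0.6559  0.4917 -0.0169]
```

View pics/c.png

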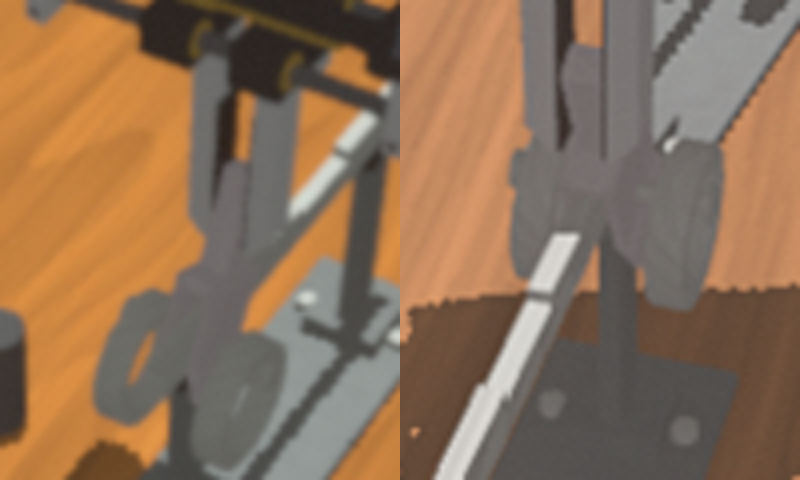

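The carrier has pitched between the pads: its post leans, and the roof only bears on one edge. I'll ease the grip so it settles flat astride the bar.

>>> arm_command(
  steps=[
    [[0,0,0,0,0,0],[0,0,0,0,0,0],[0,0,0,0,0,0],[0,0,0,0,0,0],[0,0,0,0,0,0],[0,0,0,0,0,0]],
  ],
  grip_force=3,
)

```text
time: 11.27
tcp_pos: [0.4794, 0.121, 0.1676]
orientation: [0.0, 0.727, 0.687, 0.0]
wrist_force: [0.8, -2.5, 3.3]
finger_gap: 0.0139
grasp_force: 3.0
```

>>> arm_command(
  steps=[
    [[0,0,0,0,0,0],[0,0,0,0,0,0],[0,0,0,0,0,0],[0,0,0,0,0,0],[0,0,0,0,0,0],[0,0,0,0,0,0]],
  ],
  grip=0.75,
)

```text
time: 11.77
tcp_pos: [0.479, 0.121, 0.1674]
orientation: [-0.0, 0.727, 0.687, -0.0]
wrist_force: [-0.5, 0.1, -0.1]
finger_gap: 0.0235
grasp_force: 0.0
```

```bash
python3 - <<'E'
from h import *
np.set_printoptions(precision=4,suppress=True)
o=robot.get_obs();print(o['tcp_pos'],o['wrist_force'],o['finger_gap'])
snap('scene');snap('side')
a=np.load('scene.npz')['im'][130:250,300:400,::-1];b=np.load('side.npz')['im'][240:360,230:330,::-1]
r=lambda x:cv2.resize(x,(400,480),interpolation=cv2.INTER_CUBIC)
cv2.imwrite('pics/c2.png',np.hstack([r(a),r(b)]))
E
```

```text
[0.479  0.121  0.1674] [-0.5203  0.1461 -0.1176] 0.023480329483948893
```

View pics/c2.png

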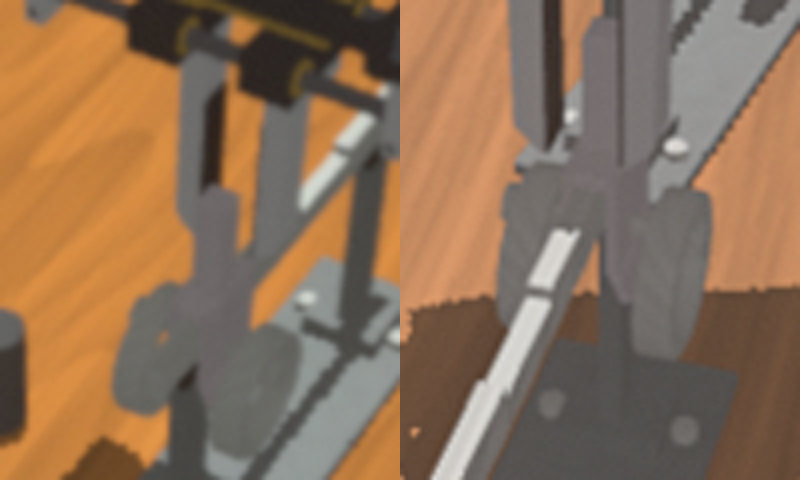

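It now hangs upright astride the bar, and the post top is free at crop (220,190) left and (603,20) right. I'll regrip lightly and slide.

>>> arm_command(
  steps=[
    [[0,0.003,0.007,0,0,0],[0,0,0.007,0,0,0],[0,0,0,0,0,0]],
  ],
)

```text
time: 12.12
tcp_pos: [0.4797, 0.1209, 0.1636]
orientation: [-0.0, 0.727, 0.687, -0.0]
wrist_force: [-0.0, -0.5, -0.5]
finger_gap: 0.0238
grasp_force: 0.0
```

>>> arm_command(
  steps=[
    [[0,0,0,0,0,0],[0,0,0,0,0,0],[0,0,0,0,0,0],[0,0,0,0,0,0],[0,0,0,0,0,0],[0,0,0,0,0,0]],
  ],
  grip=1,
  grip_force=5,
)

```text
time: 12.62
tcp_pos: [0.4798, 0.1209, 0.164]
orientation: [0.0, 0.727, 0.687, 0.0]
wrist_force: [-0.3, 1.0, 0.4]
finger_gap: 0.0006
grasp_force: 0.0
```

```bash
python3 - <<'E'
from h import *
np.set_printoptions(precision=4,suppress=True)
print(ray('scene',[(355,178.5,.202)]),ray('side',[(280.7,246,.202)]))
o=robot.get_obs();print(o['tcp_pos'],o['wrist_force'],o['finger_gap'])
E
```

```text
[[0.4803 0.1024 0.202 ]] [[0.4802 0.1036 0.202 ]]
[0.4798 0.1209 0.164 ] [-0.284   0.985   0.3527] 0.00057430039263173
```

The fingers shut on nothing. The carrier settled about 18 mm back, at y ≈ 0.103. I'll open, shift back and grip.

>>> arm_command(
  steps=[
    [[0,0,0,0,0,0],[0,0,0,0,0,0],[0,0,0,0,0,0],[0,0,0,0,0,0],[0,0,0,0,0,0],[-0.02,0,0,0,0,0],[-0.026,0,0,0,0,0],[-0.026,0,0,0,0,0],[0,0,0,0,0,0]],
  ],
  grip=0.7,
)

```text
time: 13.37
tcp_pos: [0.4787, 0.1012, 0.164]
orientation: [0.0, 0.728, 0.686, -0.0]
wrist_force: [0.4, -0.5, 0.4]
finger_gap: 0.0282
grasp_force: 0.0
```

>>> arm_command(
  steps=[
    [[0,0,0,0,0,0],[0,0,0,0,0,0],[0,0,0,0,0,0],[0,0,0,0,0,0],[0,0,0,0,0,0],[0,0,0,0,0,0]],
  ],
  grip=1,
  grip_force=5,
)

```text
time: 13.87
tcp_pos: [0.4787, 0.1031, 0.164]
orientation: [-0.0, 0.727, 0.687, -0.0]
wrist_force: [-0.9, -0.2, 0.8]
finger_gap: 0.014
grasp_force: 5.0
```

>>> arm_command(
  steps=[
    [[0.012,0,0,0,0,0],[0.024,0,0,0,0,0],[0.024,0,0,0,0,0],[0.024,0,0,0,0,0],[0.024,0,0,0,0,0],[0.024,0,0,0,0,0],[0.024,0,0,0,0,0],[0.024,0,0,0,0,0],[0.024,0,0,0,0,0],[0.024,0,0,0,0,0],[0.024,0,0,0,0,0],[0.012,0,0,0,0,0]],
  ],
)

```text
time: 14.87
tcp_pos: [0.4825, 0.1698, 0.1639]
orientation: [-0.0, 0.727, 0.687, -0.0]
wrist_force: [0.1, -1.9, 0.7]
finger_gap: 0.0139
grasp_force: 5.0
```

>>> arm_command(
  steps=[
    [[0.016,0,0,0,0,0],[0.016,0,0,0,0,0],[0.016,0,0,0,0,0],[0.016,0,0,0,0,0],[0.016,0,0,0,0,0],[0.016,0,0,0,0,0],[0,0,0,0,0,0],[0,0,0,0,0,0]],
  ],
)

```text
time: 15.53
tcp_pos: [0.4838, 0.1931, 0.1638]
orientation: [-0.0, 0.727, 0.687, -0.0]
wrist_force: [0.5, -0.9, -2.2]
finger_gap: 0.0139
grasp_force: 5.0
```

```bash
python3 - <<'E'
from h import *
np.set_printoptions(precision=4,suppress=True)
o=robot.get_obs();print(o['tcp_pos'],o['wrist_force'],o['finger_gap'])
snap('scene');snap('side')
a=np.load('scene.npz')['im'][110:230,310:410,::-1];b=np.load('side.npz')['im'][260:380,220:320,::-1]
r=lambda x:cv2.resize(x,(400,480),interpolation=cv2.INTER_CUBIC)
cv2.imwrite('pics/c3.png',np.hstack([r(a),r(b)]))
E
```

```text
[0.4838 0.1931 0.1638] [ 0.4553 -0.9311 -2.1871] 0.013906943878003189
```

View pics/c3.png

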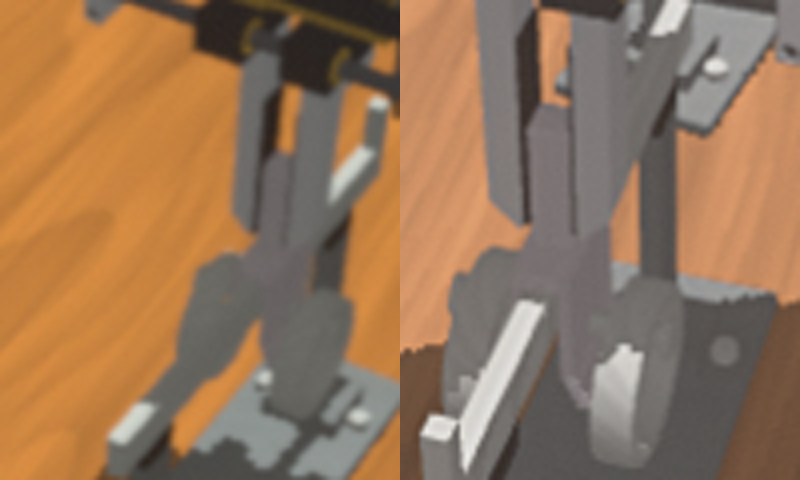

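The carrier is upright and the pads now carry its weight (z force −2.2 N), so its roof is over the recess. I'll nudge it 2 mm to the centre and let go.

>>> arm_command(
  steps=[
    [[0.008,0,0,0,0,0],[0,0,0,0,0,0],[0,0,0,0,0,0]],
  ],
)

```text
time: 15.88
tcp_pos: [0.484, 0.1948, 0.164]
orientation: [0.0, 0.727, 0.687, -0.0]
wrist_force: [0.2, 0.0, -3.0]
finger_gap: 0.0139
grasp_force: 5.0
```

>>> arm_command(
  steps=[
    [[0,0,0,0,0,0],[0,0,0,0,0,0],[0,0,0,0,0,0],[0,0,0,0,0,0],[0,0,0,0,0,0],[0,0,0,0,0,0]],
  ],
  grip=0.7,
)

```text
time: 16.38
tcp_pos: [0.4841, 0.1948, 0.164]
orientation: [0.0, 0.727, 0.687, 0.0]
wrist_force: [0.5, 0.5, 0.2]
finger_gap: 0.0282
grasp_force: 0.0
```

```bash
cat > chk.py <<'E'
from h import *
np.set_printoptions(precision=4,suppress=True)
o=robot.get_obs();print(o['tcp_pos'],o['wrist_force'],o['finger_gap'])
snap('wrist')
P=[(u,v) for v in range(60,345,1) for u in range(260,400,1)]
W=world('wrist',P);ok=(abs(W[:,0]-.485)<.0055)&(abs(W[:,1]-.195)<.025)
for lo in np.arange(.14,.215,.005):
    k=ok&(W[:,2]>lo)&(W[:,2]<=lo+.005)
    if k.sum()>5: print(round(lo,3),k.sum(),W[k].mean(0),W[k][:,1].min(),W[k][:,1].max())
E
python3 chk.py
```

```text
[0.4841 0.1948 0.164 ] [0.5485 0.4775 0.2026] 0.02815409504521226
0.14 60 [0.4855 0.2157 0.1437] 0.21402302383160837 0.21737532048327252
0.145 433 [0.4849 0.21   0.1493] 0.20143304685814215 0.21989248425861965
0.15 133 [0.4855 0.2055 0.1512] 0.20117987017274186 0.21396563910174654
0.155 59 [0.4849 0.2019 0.1576] 0.20123542490362228 0.20234650313908184
0.16 64 [0.4849 0.2019 0.1625] 0.201433180235188 0.20217397184660893
0.165 73 [0.4849 0.2019 0.1676] 0.20124457528532771 0.20243544795637222
0.17 78 [0.4849 0.2019 0.1726] 0.20121095305533968 0.2023397624682073
0.175 86 [0.4849 0.2018 0.1775] 0.20121694107493607 0.20225192285785265
0.18 84 [0.4852 0.2018 0.1826] 0.2011726077658394 0.2024666281196005
0.185 103 [0.4849 0.2018 0.1875] 0.20106262433551245 0.2022627224910234
0.19 126 [0.4853 0.201  0.1928] 0.18769136538937856 0.20236092186257684
0.195 657 [0.4849 0.1952 0.1958] 0.18783289183765473 0.20227418757199
```

It has dropped: the post top reads 0.196 m against 0.2005 m before, and its face is vertical. I'll withdraw.

>>> arm_command(
  steps=[
    [[0,0,-0.02,0,0,0],[0,0,-0.04,0,0,0],[0,0,-0.06,0,0,0],[0,0,-0.08,0,0,0],[0,0,-0.08,0,0,0],[0,0,-0.08,0,0,0],[0,0,-0.08,0,0,0],[0,0,-0.08,0,0,0],[0,0,0,0,0,0],[0,0,0,0,0,0],[0,0,0,0,0,0],[0,0,0,0,0,0]],
  ],
  grip=0.5,
)

```text
time: 17.43
tcp_pos: [0.4837, 0.1946, 0.2935]
orientation: [-0.0, 0.727, 0.687, -0.001]
wrist_force: [1.2, -0.0, -0.8]
finger_gap: 0.0468
grasp_force: 0.0
```

```bash
python3 chk.py; python3 -c "
from h import *
snap('scene');print(world('scene',[(298,285.5),(242.5,335)]))
print(robot.job_done())"
```

```text
[0.4837 0.1946 0.2935] [ 1.172  -0.0416 -0.8091] 0.04677594990286061
0.14 32 [0.4855 0.2161 0.1441] 0.2146682722790218 0.21820746332247282
0.145 201 [0.4846 0.2022 0.1492] 0.17026855803808094 0.21992179809738838
0.15 39 [0.4859 0.2061 0.1506] 0.20139909896541988 0.2139410318161692
0.155 16 [0.484  0.2019 0.1575] 0.2016521857157101 0.20225135797628327
0.16 14 [0.4857 0.2019 0.1634] 0.20148753587782633 0.2022861580822618
0.165 14 [0.4847 0.2019 0.1678] 0.20139006092966835 0.20223343610504996
0.17 12 [0.485  0.202  0.1727] 0.20167167901566285 0.20230740168697525
0.175 15 [0.4848 0.2019 0.177 ] 0.20146999544666414 0.20226962934052573
0.18 24 [0.4853 0.2019 0.1824] 0.20136699407181152 0.2021067130965234
0.185 14 [0.4849 0.2019 0.1877] 0.20149988961512655 0.2022732530472866
0.19 45 [0.4857 0.1992 0.1934] 0.18816134697910028 0.202186773384497
0.195 201 [0.4848 0.195  0.1956] 0.18856075487196097 0.20134571960026004
[[ 0.42475383  0.00826188 -0.00240552]
 [ 0.49101587 -0.22587722  0.20053849]]
the job is handed in; nothing more can be done
None
```

The small-ring carrier now hangs upright in the station bar's recess (post top 5 mm lower than when riding on the bar), the large-ring carrier is where it started, and the job was handed in at about 17.5 s without a verdict being returned.

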